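# Find the loose stopper in the fit-check block

### The job

One of the three white stoppers in the block has worn loose. Find it by gripping the stoppers and gently wiggling them side to side along the row, a couple of strokes each way without bearing down on them, then draw the loose one out and lower it into the steel dish and let go. The two snug ones cannot be drawn out: do not force them but leave them seated in their sockets, and do not disturb the other things on the bench.

Things in the scene. Friction and masses are not known exactly. Their poses are not given: they have to be found in the camera images.
- block: white block with a row of three round sockets, fixed to the bench; 84 mm (its x) by 250 mm (its y, along the row), socket rims 46 mm above the bench. Origin: centre of its underside. Socket axes at y = -80, 0, +80 mm, x = 0 of this frame
- socket_mid (a point): middle socket's rim centre. Each socket is a metal sleeve, 20 mm bore, in a soft bushing: it shifts sideways 1 mm per 4 N, springs back, tears over 20 N. A snug stopper (0.5 mm play, snap bead under the bore's lip: lifts 1.5 mm, cannot be drawn out) thus also moves with the hand, but against growing force. The one loose stopper (worn thin shank, no bead) slides freely 4 mm each way unless pressed down. They look alike
- grip_a (a point): middle of the round grip (24 mm diameter, 40 mm tall) of a white plastic stopper; which socket it is in varies. 76 mm above the bench when seated, z up; stopper's top 14 mm higher. Below the grip, a hexagonal flange 32 mm across, 4 mm thick (its top 26 mm below this point) rests on the socket's rim, then a 30 mm shank, hidden; its end is 60 mm below this point. About 70 g
- grip_b (a point): middle of the round grip (24 mm diameter, 40 mm tall) of a white plastic stopper; which socket it is in varies. 76 mm above the bench when seated, z up; stopper's top 14 mm higher. Below the grip, a hexagonal flange 32 mm across, 4 mm thick (its top 26 mm below this point) rests on the socket's rim, then a 30 mm shank, hidden; its end is 60 mm below this point. About 70 g
- grip_c (a point): middle of the round grip (24 mm diameter, 40 mm tall) of a white plastic stopper; which socket it is in varies. 76 mm above the bench when seated, z up; stopper's top 14 mm higher. Below the grip, a hexagonal flange 32 mm across, 4 mm thick (its top 26 mm below this point) rests on the socket's rim, then a 30 mm shank, hidden; its end is 60 mm below this point. About 70 g
- stopper_a: the stopper that point grip_a belongs to; origin at the lower end of its shank, z up along it
- stopper_b: the stopper that point grip_b belongs to; origin at the lower end of its shank, z up along it
- stopper_c: the stopper that point grip_c belongs to; origin at the lower end of its shank, z up along it
- dish: shallow open steel dish, fixed to the bench; 150 mm (its x) by 170 mm (its y) outside, walls 22 mm high and 5 mm thick, floor 5 mm thick. Origin: centre of its underside
- amber_bottle: bystander: brown bottle with white cap, 62 mm diameter, 135 mm tall; origin at the centre of its underside
- white_jar: bystander: small white jar, 40 mm diameter, 55 mm tall; origin at the centre of its underside
- beaker: bystander: clear plastic beaker, 68 mm diameter, 85 mm tall; origin at the centre of its underside
- spatula: bystander: steel spatula lying flat, 170 mm long; origin at its middle
- cork_ring: bystander: cork flask ring, 84 mm diameter, 24 mm high; origin at the centre of its underside
- mortar: bystander: white ceramic bowl, 84 mm diameter, 50 mm tall; origin at the centre of its underside
Not all that is in view belongs to the job. What is shaped like the stopper_a but red is not meant.

How it is judged:
On the way, in this order (a step that is already met when the one before it is completed fails the run):
1. the loose stopper, gripped and seated, is moved 2.5 mm or more along the row towards the block's +y while loading its socket with under 6 N (only the loose one can) ((((y of stopper_a in the frame of block between -0.0775 and -0.0675 m or y of stopper_a in the frame of block between 0.0025 and 0.0125 m or y of stopper_a in the frame of block between 0.0825 and 0.0925 m) and height (world z) of stopper_a below 0.02 m and contact force between stopper_a and block below 6 N and contact force between stopper_a and the fingers above 0.3 N) or ((y of stopper_b in the frame of block between -0.0775 and -0.0675 m or y of stopper_b in the frame of block between 0.0025 and 0.0125 m or y of stopper_b in the frame of block between 0.0825 and 0.0925 m) and height (world z) of stopper_b below 0.02 m and contact force between stopper_b and block below 6 N and contact force between stopper_b and the fingers above 0.3 N) or ((y of stopper_c in the frame of block between -0.0775 and -0.0675 m or y of stopper_c in the frame of block between 0.0025 and 0.0125 m or y of stopper_c in the frame of block between 0.0825 and 0.0925 m) and height (world z) of stopper_c below 0.02 m and contact force between stopper_c and block below 6 N and contact force between stopper_c and the fingers above 0.3 N))), for 0.04 s.
2. then to the other side (2.5 mm or more towards the block's -y), likewise ((((y of stopper_a in the frame of block between -0.0925 and -0.0825 m or y of stopper_a in the frame of block between -0.0125 and -0.0025 m or y of stopper_a in the frame of block between 0.0675 and 0.0775 m) and height (world z) of stopper_a below 0.02 m and contact force between stopper_a and block below 6 N and contact force between stopper_a and the fingers above 0.3 N) or ((y of stopper_b in the frame of block between -0.0925 and -0.0825 m or y of stopper_b in the frame of block between -0.0125 and -0.0025 m or y of stopper_b in the frame of block between 0.0675 and 0.0775 m) and height (world z) of stopper_b below 0.02 m and contact force between stopper_b and block below 6 N and contact force between stopper_b and the fingers above 0.3 N) or ((y of stopper_c in the frame of block between -0.0925 and -0.0825 m or y of stopper_c in the frame of block between -0.0125 and -0.0025 m or y of stopper_c in the frame of block between 0.0675 and 0.0775 m) and height (world z) of stopper_c below 0.02 m and contact force between stopper_c and block below 6 N and contact force between stopper_c and the fingers above 0.3 N))), for 0.04 s.
3. the loose stopper is drawn out of its socket (height (world z) of any of grip_a, grip_b, grip_c above 0.108 m), for 0.1 s.
At the end, for the whole second after the job is handed in: the loose stopper is in the steel dish (its grip's centre within the dish's outline and under 70 mm above the bench), at rest and released; the two snug stoppers are still fully seated (raised less than 3 mm), upright within 0.06 rad, and within 4 mm of where they started ((((x of grip_a in the frame of dish between -0.075 and 0.075 m and y of grip_a in the frame of dish between -0.085 and 0.085 m and height (world z) of grip_a below 0.07 m and linear speed of stopper_a below 0.03 m/s) and (height (world z) of stopper_b below 0.019 m and angle between grip_b's own z axis and vertical below 0.06 rad and distance of stopper_b from where it was at the start of the episode below 0.004 m and linear speed of stopper_b below 0.02 m/s) and (height (world z) of stopper_c below 0.019 m and angle between grip_c's own z axis and vertical below 0.06 rad and distance of stopper_c from where it was at the start of the episode below 0.004 m and linear speed of stopper_c below 0.02 m/s)) or ((x of grip_b in the frame of dish between -0.075 and 0.075 m and y of grip_b in the frame of dish between -0.085 and 0.085 m and height (world z) of grip_b below 0.07 m and linear speed of stopper_b below 0.03 m/s) and (height (world z) of stopper_a below 0.019 m and angle between grip_a's own z axis and vertical below 0.06 rad and distance of stopper_a from where it was at the start of the episode below 0.004 m and linear speed of stopper_a below 0.02 m/s) and (height (world z) of stopper_c below 0.019 m and angle between grip_c's own z axis and vertical below 0.06 rad and distance of stopper_c from where it was at the start of the episode below 0.004 m and linear speed of stopper_c below 0.02 m/s)) or ((x of grip_c in the frame of dish between -0.075 and 0.075 m and y of grip_c in the frame of dish between -0.085 and 0.085 m and height (world z) of grip_c below 0.07 m and linear speed of stopper_c below 0.03 m/s) and (height (world z) of stopper_a below 0.019 m and angle between grip_a's own z axis and vertical below 0.06 rad and distance of stopper_a from where it was at the start of the episode below 0.004 m and linear speed of stopper_a below 0.02 m/s) and (height (world z) of stopper_b below 0.019 m and angle between grip_b's own z axis and vertical below 0.06 rad and distance of stopper_b from where it was at the start of the episode below 0.004 m and linear speed of stopper_b below 0.02 m/s)))); the robot touches nothing.
It fails at once if a side load or push of over 20 N between a stopper and the block (contact force between any of stopper_a, stopper_b, stopper_c and block above 20 N).
It fails at once if a stopper is dropped from a height or thrown (faster than 1.2 m/s) (linear speed of any of stopper_a, stopper_b, stopper_c above 1.2 m/s).
It fails at once if a bystander is moved more than 30 mm (distance of any of amber_bottle, white_jar, beaker, spatula, cork_ring, mortar from where it was at the start of the episode above 0.03 m).
It also fails if it takes over 72 s, if anything falls off the work surface, if the arm or the gripper's body presses on something with over 40 N, if the wrist force passes 120 N, or if a joint passes its speed limit or range.

### The arm

A 6-joint arm with a two-finger parallel gripper is mounted at the origin on the work surface. World frame = base frame: x ahead of the robot, y to its left, z up, the work surface at z = 0. Lengths are in m, angles in rad, forces in N, time in s.
With the tool pointing down it reaches from about 0.3 to 0.775 m from the base axis. Payload 14.6 kg.
Tool frame: the origin (TCP) lies midway between the tips of the shut fingers; the grasp point (between the pads) lies 19 mm behind it; z points along the fingers, y is the direction in which the jaws open and shut (so a half turn about z gives the same grasp; the last joint's range is limited). The gripper opens to 94 mm and grips with 3 to 60 N. Pads are 16 mm wide; open, the fingers measure 119 mm over their backs; the gripper's body (75 mm by 177 mm) begins 78 mm behind the grasp point.
Start: joints at [1.071, 0.3, 1.521, -0, 1.321, -0.067], TCP at [0.231, 0.499, 0.205] pointing down, gripper open.
Joint ranges: [-3.03, 3.03], [-0.79, 2.21], [0.23, 2.52], [-1.04, 4.18], [0, 3.07], [-2.55, 2.55]. Speed limits (rad/s): [2.22, 2.22, 2.57, 3.14, 3.14, 3.14].

### API

Orientations are given as a rotation vector (axis times angle).
In Python, from rig import manip gives the robot as it stands.
- The arm moves only by the shell command python3 -m jog 'ROWS' [OPENING] [FORCE]. ROWS is text: rows parted by semicolons, each of 4 numbers parted by spaces: the shift along the tool's x, y, z in m, then the turn about the tool's z in units of 6 degrees (1.0 is 6 degrees). In form: dx dy dz yaw; .... A call has 1 to 5 rows; each row shifts and turns the commanded pose from where the row before left it, along the tool's axes as they then stand; what a row does not reach is not made up. A row lasts 1/8 s, in which the tool goes at most 62.5 mm and 10.7 degrees, less where a joint would pass 70% of its speed; a pose out of reach is approached as far as the arm can. A call is refused whole if a number of a shift passes 0.0625 or a number of a turn 1, either way. A call with a gripper value outside its range is refused whole. OPENING is the closure, from -1 (fully open) to 1 (shut), set as the call begins (- or left out, the last holds). The fingers move at their own pace and stop on an object; FORCE is the grip in N (left out, the last holds). Time passes only in rows, so rows that do not move let the fingers close. It gives the time, the measured TCP pose, the force and the opening at its end, in the units of the state.
- manip.sense(): the state, without advancing time (a new reading comes with each control period).
- manip.read_camera(name): name is "scene" or "top"; returns a dict with "color" (480x640x3 uint8, red, green, blue), "vfov" (degrees; the focal length in pixels is half the picture's height over the tangent of half this angle, whatever the lens; pixels are square), "cx", "cy" (the principal point, pixels), "R" (3x3) and "t" (3): a world point X has camera coordinates R X + t. Camera axes: x right, y down, z forward; pixel columns grow to the right and rows downward; lengths in m; the calibration is good to about 2 mm. A picture is of the moment at which its call begins. There is no depth.
- manip.sign_off(): hands the job in, once; it reports no verdict.
The state is a dict: "time_s": time; "q": joint angles; "dq": joint speeds; "effort": joint torques, N m; "tool_pos": TCP position; "orientation": TCP orientation; "contact_force": force on the tool from outside, world axes, zero at the start; "ft_torque": the same for the moment, N m; "width": finger opening in m.
Only numpy, scipy, OpenCV 4.12 (cv2) and the standard library are available. Lean on these libraries where they do the work, as an engineer would, in place of code of your own. Each camera call takes 0.05 s, during which the arm holds its last target.

## Working session

There is one attempt and no reset: what is moved stays moved. The work goes in short steps, Python scripts to look and compute and a shell command to move; the robot and the scene stay as the last step left them, time stands still between calls to the robot, and variables do not carry over. Pictures are saved under pics/ and viewed, and the job is handed in when it is done.

```bash
ls; mkdir -p pics; python3 - <<'E'
from rig import manip
import cv2
for n in ("scene","top"):
    c=manip.read_camera(n); cv2.imwrite(f"pics/{n}0.png",c["color"][:,:,::-1])
    print(n,c["vfov"],c["cx"],c["cy"],c["R"],c["t"])
print(manip.sense())
E
```

```text
pics
scene 48.844197726412446 322.1777840364185 243.79857276353854 [[-0.84178779  0.53958165  0.01565145]
 [ 0.33665229  0.5474263  -0.76615252]
 [-0.42196985 -0.63966874 -0.64246817]] [ 0.44265639 -0.12488732  1.30106299]
top 48.63659657682281 322.12754994888866 241.11913802696114 [[-0.02030336 -0.99957373  0.02097936]
 [-0.98950295  0.01708701 -0.14349892]
 [ 0.14307928 -0.02367265 -0.98942808]] [0.02572702 0.58255361 1.23656221]
{'time_s': 0.1, 'q': array([ 1.07140506e+00,  3.00389105e-01,  1.52153375e+00, -2.67413188e-05,
        1.32068506e+00, -6.66117189e-02]), 'dq': array([ 0.00066717, -0.00106621, -0.00241118, -0.00037092, -0.00101349,
       -0.00157197]), 'effort': array([ 1.90707637e-03, -5.32645547e+01, -3.53282762e+01,  7.09290197e-02,
        2.34800298e-02, -3.74457125e-05]), 'tool_pos': array([0.23056813, 0.49907534, 0.20495133]), 'orientation': array([-6.74449867e-01, -3.06807668e+00,  1.54255941e-03]), 'contact_force': array([-0.19475982,  0.34390571,  0.01892615]), 'ft_torque': array([-0.01913172,  0.01432743, -0.0425568 ]), 'width': 0.09398799914439272}
```

View pics/scene0.png

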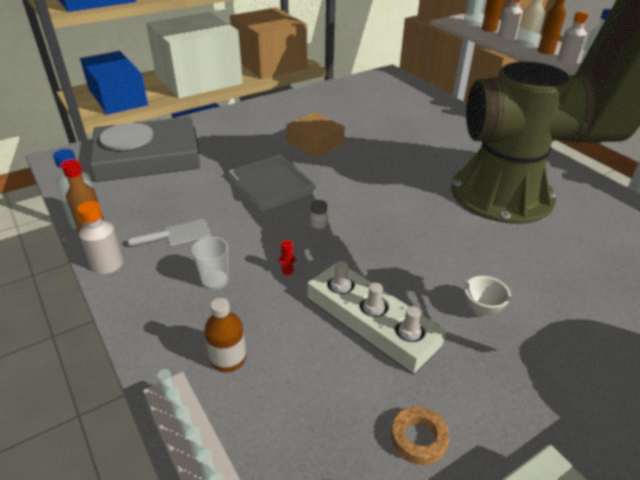

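View pics/top0.png

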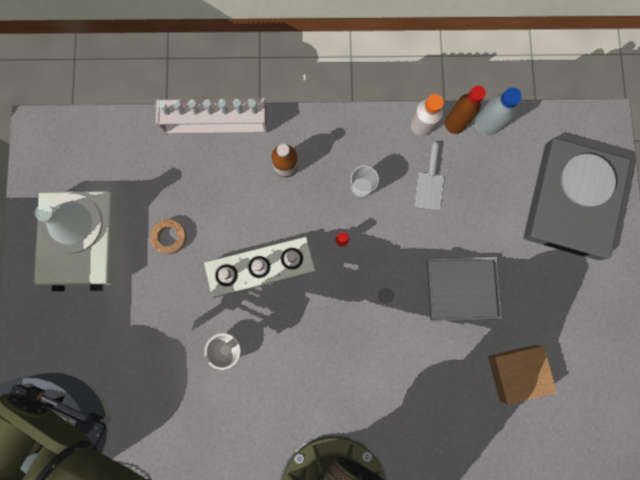

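The scene view shows the block with stoppers at about (341,277), (375,298) and (411,322). The top view shows the same stoppers near (291,258), (259,266) and (226,274), and the dish near (464,288). I'll enlarge both.

```bash
python3 - <<'E'
import cv2
t=cv2.imread("pics/top0.png"); s=cv2.imread("pics/scene0.png")
cv2.imwrite("pics/c1.png",cv2.resize(t[220:310,190:330],None,fx=5.6,fy=5.6,interpolation=cv2.INTER_CUBIC))
cv2.imwrite("pics/c2.png",cv2.resize(s[250:380,290:460],None,fx=4.6,fy=4.6,interpolation=cv2.INTER_CUBIC))
cv2.imwrite("pics/c3.png",cv2.resize(t[240:340,410:520],None,fx=5.5,fy=5.5,interpolation=cv2.INTER_CUBIC))
E
```

```text
(no output)
```

View pics/c1.png

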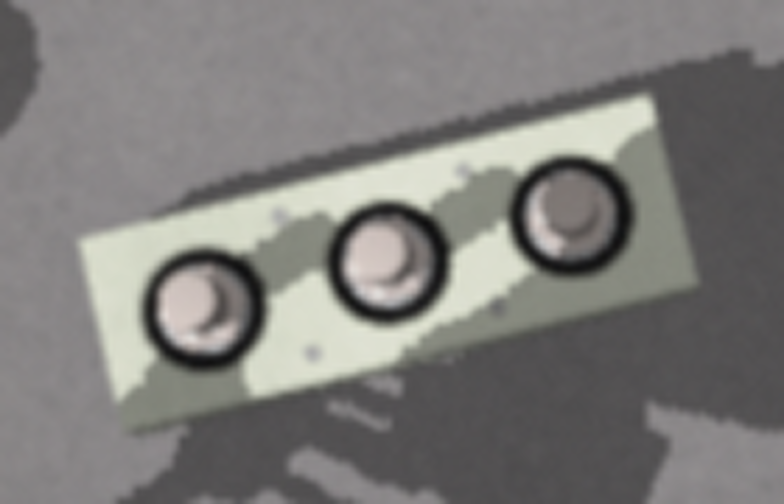

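View pics/c2.png

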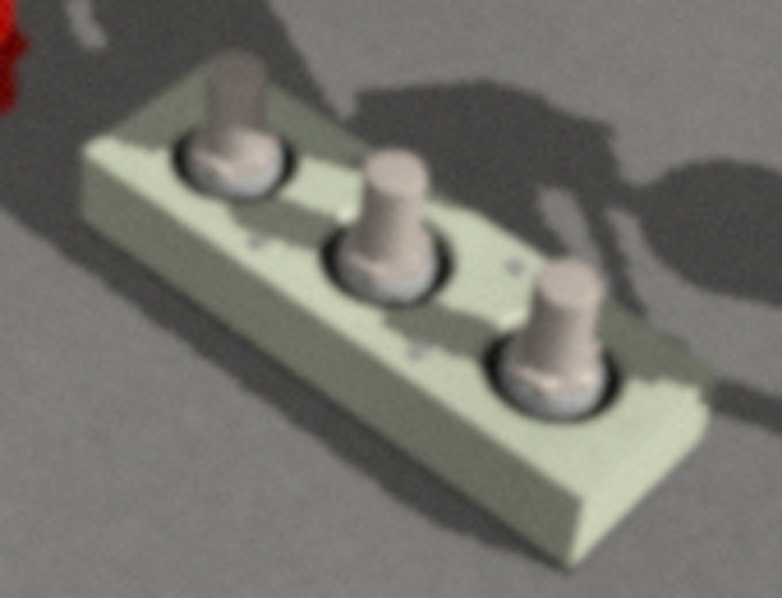

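View pics/c3.png

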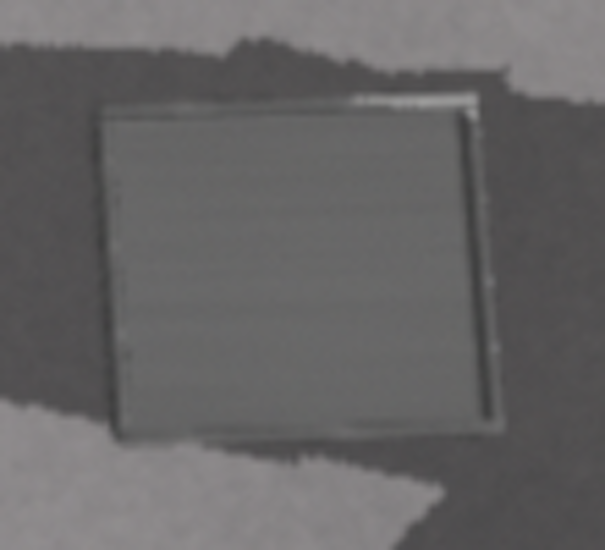

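```bash
cat > h.py <<'E'
import numpy as np
from rig import manip
def cam(n):
    c=manip.read_camera(n); return c
def P(c,uv,z):
    f=240/np.tan(np.radians(c["vfov"])/2)
    R=np.array(c["R"]);t=np.array(c["t"])
    C=-R.T@t
    d=R.T@np.array([(uv[0]-c["cx"])/f,(uv[1]-c["cy"])/f,1.])
    s=(z-C[2])/d[2]
    return C+s*d
def proj(c,X):
    f=240/np.tan(np.radians(c["vfov"])/2)
    p=np.array(c["R"])@X+c["t"]; return p[:2]/p[2]*f+[c["cx"],c["cy"]]
E
python3 - <<'E'
from h import *
np.set_printoptions(precision=4,suppress=True)
T=cam("top");S=cam("scene")
f1=lambda p:(p[0]/5.6+190-.4,p[1]/5.6+220-.4)
f2=lambda p:(p[0]/4.6+290-.4,p[1]/4.6+250-.4)
f3=lambda p:(p[0]/5.5+410-.4,p[1]/5.5+240-.4)
print("corn",[P(T,f1(p),.046)[:2] for p in((80,240),(652,94),(698,287),(117,405))])
cs=np.array([P(T,f1(p),.046)[:2] for p in((80,240),(652,94),(698,287),(117,405))]); print(cs.mean(0))
print("rings",[P(T,f1(p),.046)[:2] for p in((203,308),(388,262),(572,214))])
print("toptops",[P(T,f1(p),.09)[:2] for p in((187,297),(375,253),(570,205))])
print("scenetops",[P(S,f2(p),.09)[:2] for p in((568,278),(397,165),(238,66))])
d=np.array([P(T,f3(p),.022)[:2] for p in((101,106),(477,95),(502,430),(117,438))]);print("dish",d,d.mean(0))
print("mortar rim",P(T,(222,349),.05),"jar",P(T,(386,296),.055), "red",P(T,(343,238),.06),"beaker",P(T,(365,175),.085))
E
```

```text
corn [array([0.536 , 0.2966]), array([0.5945, 0.0533]), array([0.5112, 0.0351]), array([0.466 , 0.2803])]
[0.5269 0.1663]
rings [array([0.5062, 0.2445]), array([0.5243, 0.1664]), array([0.5433, 0.0882])]
toptops [array([0.5071, 0.2441]), array([0.5237, 0.1675]), array([0.5421, 0.0874])]
scenetops [array([0.5051, 0.2436]), array([0.5225, 0.1649]), array([0.5423, 0.0874])]
dish [[ 0.5375 -0.2434]
 [ 0.5394 -0.4119]
 [ 0.3916 -0.4129]
 [ 0.3916 -0.2433]] [ 0.465  -0.3279]
mortar rim [0.3336 0.2518 0.05  ] jar [ 0.448  -0.1325  0.055 ] red [ 0.5869 -0.0345  0.06  ] beaker [ 0.7333 -0.0891  0.085 ]
```

```bash
cat >> h.py <<'E'
from scipy.spatial.transform import Rotation as Ro
st=dict(A=(0.506,0.2441),M=(0.5238,0.1663),C=(0.5425,0.0876),D=(0.465,-0.328))
ROW=np.array([-.2275,.9738,0])   # towards A
def go(name,z=None,yaw=13.1):
    s=manip.sense();R=Ro.from_rotvec(s["orientation"]).as_matrix();p=s["tool_pos"]
    t=np.array([*st[name],p[2] if z is None else z])
    cy=np.degrees(np.arctan2(R[1,1],R[0,1]))
    f=s["contact_force"]
    print(name,"tool-axes delta mm",np.round(R.T@(t-p)*1e3,1),"turn(6deg)",round((cy-yaw)/6,2),"z",round(p[2],4),"tilt",np.round(R[:2,2],4),"F row/across/z",np.round([f@ROW,f@[.9738,.2275,0],f[2]],2),"w",round(s["width"],4),"t",s["time_s"],"q6",round(s["q"][5],2))
E
python3 -m jog '-.0595 -.0193 0 0;-.0595 -.0193 0 0;-.0595 -.0193 0 0;-.0595 -.0193 0 0;-.0595 -.0193 0 0'; python3 -c "
from h import *
go('A')"
```

```text
time_s: 0.82
tool_pos: [0.4613, 0.2855, 0.2055]
orientation: [0.674, 3.068, 0.0]
contact_force: [0.4, 0.3, 0.5]
width: 0.0944
A tool-axes delta mm [-57.9 -18.8   0. ] turn(6deg) 8.68 z 0.2055 tilt [0.0001 0.0001] F row/across/z [0.15 0.45 0.52] w 0.0944 t 0.825 q6 -0.65
```

```bash
python3 -m jog '-.0579 -.0188 0 0;0 0 0 1;0 0 0 1;0 0 0 1;0 0 0 1' && python3 -m jog '0 0 0 1;0 0 0 1;0 0 0 1;0 0 0 1;0 0 0 .68'; python3 -c "
from h import *
go('A',.057)"
```

```text
time_s: 1.45
tool_pos: [0.5047, 0.2456, 0.2052]
orientation: [-1.303, -2.858, 0.0]
contact_force: [0.2, -0.2, -0.2]
width: 0.0934
time_s: 2.08
tool_pos: [0.5047, 0.2457, 0.2053]
orientation: [-1.956, -2.458, 0.0]
contact_force: [0.4, 1.5, -0.3]
width: 0.0938
A tool-axes delta mm [ -1.9   1.  148.3] turn(6deg) -0.02 z 0.2053 tilt [-0.0003 -0.0001] F row/across/z [ 1.32  0.74 -0.33] w 0.0938 t 2.075 q6 0.16
```

```bash
python3 -m jog '-.0019 .001 .03 0;0 0 .04 0;0 0 .04 0;0 0 .028 0;0 0 .0103 0' && python3 -m jog '0 0 0 0;0 0 0 0'; python3 - <<'E'
from h import *
import cv2
go('A',.057)
for n in("scene","top"):
    c=cam(n);im=c["color"][:,:,::-1]
    cr=im[230:390,280:470] if n=="scene" else im[200:330,180:330]
    cv2.imwrite(f"pics/d_{n}.png",cv2.resize(cr,None,fx=3.5,fy=3.5,interpolation=cv2.INTER_CUBIC))
E
```

```text
time_s: 2.7
tool_pos: [0.5055, 0.2438, 0.0556]
orientation: [-1.952, -2.46, 0.003]
contact_force: [-0.0, -0.9, 0.5]
width: 0.0941
time_s: 2.95
tool_pos: [0.5068, 0.2444, 0.0584]
orientation: [1.952, 2.46, 0.003]
contact_force: [0.3, -0.1, -0.4]
width: 0.0938
A tool-axes delta mm [-0.1 -0.8  1.4] turn(6deg) 0.0 z 0.0584 tilt [0.0017 0.0007] F row/across/z [-0.2   0.23 -0.4 ] w 0.0938 t 2.95 q6 0.16
```

View pics/d_scene.png

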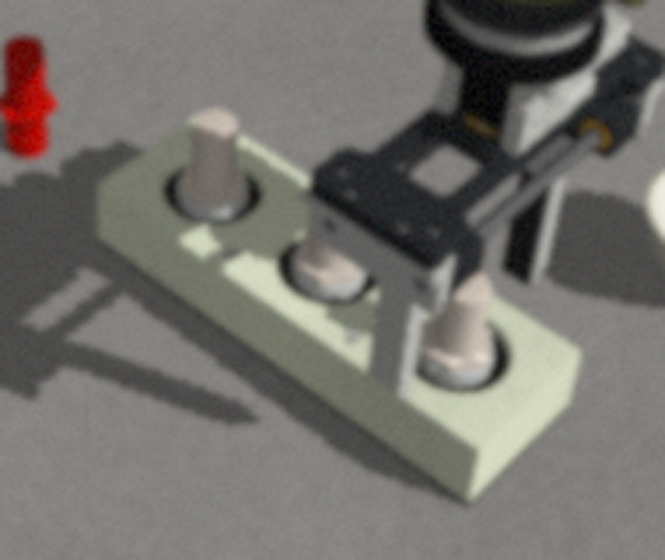

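View pics/d_top.png

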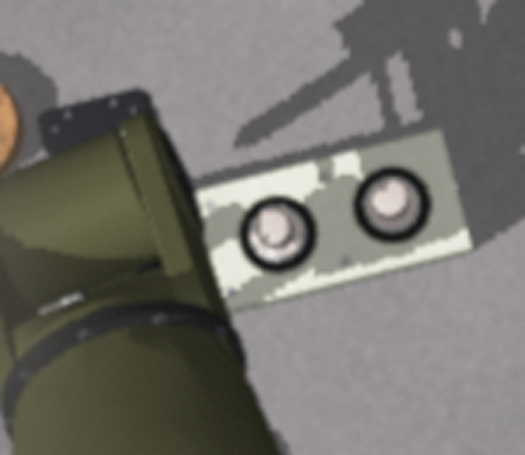

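The fingers straddle the near stopper (scene crop around (400,330)), with the other two stoppers clear. I'll close gently.

```bash
python3 -m jog '0 -.0008 .001 0;0 0 0 0;0 0 0 0;0 0 0 0' .36 5; python3 -c "
from h import *
go('A',.057)"; python3 -m jog '0 0 0 0;0 0 0 0;0 0 0 0' .6 5; python3 -c "
from h import *
go('A',.057)"
```

```text
time_s: 3.55
tool_pos: [0.5054, 0.2439, 0.0562]
orientation: [1.953, 2.461, 0.0]
contact_force: [-0.1, -0.5, 0.1]
width: 0.0572
A tool-axes delta mm [ 0.   0.6 -0.8] turn(6deg) 0.0 z 0.0562 tilt [0. 0.] F row/across/z [-0.5  -0.17  0.05] w 0.0572 t 3.55 q6 0.16
time_s: 3.92
tool_pos: [0.5054, 0.2439, 0.0562]
orientation: [1.953, 2.461, 0.0]
contact_force: [0.8, 0.4, -0.0]
width: 0.0275
A tool-axes delta mm [ 0.   0.6 -0.8] turn(6deg) 0.0 z 0.0562 tilt [0.0001 0.    ] F row/across/z [ 0.18  0.82 -0.01] w 0.0275 t 3.925 q6 0.16
```

```bash
python3 -m jog '0 .0006 -.0008 0;0 0 0 0' .6 5; python3 -m jog '0 0 0 0;0 0 0 0;0 0 0 0;0 0 0 0' 1 10; for i in 1 2 3; do python3 -m jog '0 0 0 0' >/dev/null; python3 -c "
from h import *
go('A',.057)"; done
```

```text
time_s: 4.18
tool_pos: [0.506, 0.2441, 0.057]
orientation: [1.953, 2.461, 0.0]
contact_force: [-0.1, 0.3, -1.7]
width: 0.0238
time_s: 4.68
tool_pos: [0.506, 0.2441, 0.0569]
orientation: [-1.953, -2.461, 0.0]
contact_force: [-1.0, -0.1, -0.3]
width: 0.024
A tool-axes delta mm [ 0.   0.  -0.1] turn(6deg) 0.0 z 0.0569 tilt [-0. -0.] F row/across/z [-0.2  -0.26 -0.32] w 0.0234 t 4.8 q6 0.16
A tool-axes delta mm [ 0.   0.1 -0.1] turn(6deg) 0.0 z 0.0569 tilt [-0.0001  0.    ] F row/across/z [ 0.02  0.79 -0.89] w 0.0237 t 4.925 q6 0.16
A tool-axes delta mm [ 0.   0.1 -0.1] turn(6deg) 0.0 z 0.0569 tilt [-0.  0.] F row/across/z [-0.12  0.09 -1.12] w 0.0239 t 5.05 q6 0.16
```

```bash
g(){ python3 -c "
from h import *
go('A',.057)"; }; python3 -m jog '.001 0 0 0;.001 0 0 0;0 0 0 0;0 0 0 0' >/dev/null; g; python3 -m jog '0 0 0 0' >/dev/null; g;  python3 -m jog '-.001 0 0 0;-.001 0 0 0;-.001 0 0 0;-.001 0 0 0;0 0 0 0' >/dev/null; g; python3 -m jog '0 0 0 0' >/dev/null; g;python3 -m jog '0 0 0 0' >/dev/null; g
```

```text
A tool-axes delta mm [-1.8  0.  -0.1] turn(6deg) 0.0 z 0.0569 tilt [ 0.     -0.0002] F row/across/z [-3.62  0.32 -1.76] w 0.0237 t 5.55 q6 0.16
A tool-axes delta mm [-1.8  0.  -0.1] turn(6deg) 0.0 z 0.0569 tilt [ 0.     -0.0001] F row/across/z [-3.22 -0.1  -0.2 ] w 0.0238 t 5.675 q6 0.16
A tool-axes delta mm [ 1.8  0.  -0. ] turn(6deg) 0.0 z 0.057 tilt [-0.      0.0005] F row/across/z [ 2.74 -0.9  -1.59] w 0.0242 t 6.3 q6 0.15
A tool-axes delta mm [ 1.8  0.  -0. ] turn(6deg) 0.0 z 0.057 tilt [0.     0.0003] F row/across/z [ 2.45 -0.21 -1.29] w 0.024 t 6.425 q6 0.15
A tool-axes delta mm [ 1.9  0.  -0. ] turn(6deg) 0.0 z 0.057 tilt [-0.      0.0002] F row/across/z [ 3.55  0.15 -1.69] w 0.0236 t 6.55 q6 0.15
```

About 3.3 N each way at ±1.8 mm. I'll use a slightly larger stroke to tell a spring from friction.

```bash
g(){ python3 -c "
from h import *
go('A',.057)"; }; python3 -m jog '.001 0 0 0;.001 0 0 0;0 0 0 0;0 0 0 0' >/dev/null; g; python3 -m jog '.001 0 0 0;.001 0 0 0;.001 0 0 0;0 0 0 0;0 0 0 0' >/dev/null; g;python3 -m jog '0 0 0 0' >/dev/null; g;  python3 -m jog '-.0015 0 0 0;-.0015 0 0 0;0 0 0 0;0 0 0 0' >/dev/null; g; python3 -m jog '-.001 0 0 0;-.001 0 0 0;-.001 0 0 0;0 0 0 0;0 0 0 0' >/dev/null; g;python3 -m jog '0 0 0 0' >/dev/null; g
```

```text
A tool-axes delta mm [ 0.2  0.  -0.1] turn(6deg) 0.0 z 0.0569 tilt [-0.     -0.0002] F row/across/z [-0.01  0.46 -0.61] w 0.0238 t 7.05 q6 0.16
A tool-axes delta mm [-2.9  0.  -0. ] turn(6deg) 0.0 z 0.057 tilt [ 0.0001 -0.0002] F row/across/z [-3.11  0.67  0.09] w 0.0239 t 7.675 q6 0.16
A tool-axes delta mm [-2.9 -0.  -0. ] turn(6deg) 0.0 z 0.057 tilt [ 0.0001 -0.0001] F row/across/z [-3.44 -0.39  1.47] w 0.0237 t 7.8 q6 0.16
A tool-axes delta mm [-0.2  0.1 -0.1] turn(6deg) 0.0 z 0.0569 tilt [-0.0001  0.0002] F row/across/z [ 0.6  -0.11 -1.32] w 0.0239 t 8.3 q6 0.16
A tool-axes delta mm [ 2.9 -0.   0.1] turn(6deg) 0.0 z 0.0571 tilt [0.0002 0.0002] F row/across/z [4.69 0.31 0.22] w 0.0237 t 8.925 q6 0.15
A tool-axes delta mm [ 3. -0.  0.] turn(6deg) 0.0 z 0.057 tilt [0.0002 0.0001] F row/across/z [3.11 0.01 0.91] w 0.0237 t 9.05 q6 0.15
```

```bash
g(){ python3 -c "
from h import *
go('$1',.057)"; }; python3 -m jog '.0015 0 0 0;.0015 0 0 0;0 0 0 0' >/dev/null; g A; python3 -m jog '0 0 0 0;0 0 0 0;0 0 0 0' -.2 10; g M
```

```text
A tool-axes delta mm [ 0.2  0.1 -0.2] turn(6deg) 0.0 z 0.0568 tilt [-0.0002 -0.0006] F row/across/z [ 0.19 -0.18 -1.1 ] w 0.0234 t 9.425 q6 0.16
time_s: 9.8
tool_pos: [0.506, 0.2441, 0.057]
orientation: [1.953, 2.461, 0.0]
contact_force: [-0.7, 1.0, -0.3]
width: 0.0504
M tool-axes delta mm [-79.8  -0.3  -0. ] turn(6deg) 0.0 z 0.057 tilt [0.0001 0.    ] F row/across/z [ 1.1  -0.42 -0.34] w 0.0504 t 9.8 q6 0.16
```

```bash
g(){ python3 -c "
from h import *
go('$1',.057)"; }; python3 -m jog '-.015 0 0 0;-.025 0 0 0;-.025 0 0 0;-.0148 -.0003 0 0;0 0 0 0' -.1;  python3 -m jog '0 0 0 0;0 0 0 0' ; g M;python3 -m jog '0 0 0 0;0 0 0 0;0 0 0 0' .55;g M;python3 -m jog '0 0 0 0;0 0 0 0;0 0 0 0;0 0 0 0' 1 10;g M
```

```text
time_s: 10.42
tool_pos: [0.524, 0.1654, 0.057]
orientation: [1.955, 2.459, 0.0]
contact_force: [0.2, 0.5, 0.5]
width: 0.0515
time_s: 10.68
tool_pos: [0.5236, 0.1669, 0.0569]
orientation: [-1.952, -2.462, 0.0]
contact_force: [-0.2, -0.4, -0.2]
width: 0.0516
M tool-axes delta mm [-0.6  0.  -0.1] turn(6deg) 0.01 z 0.0569 tilt [-0.  0.] F row/across/z [-0.36 -0.34 -0.23] w 0.0516 t 10.675 q6 0.01
time_s: 11.05
tool_pos: [0.5238, 0.1664, 0.0569]
orientation: [-1.953, -2.461, 0.0]
contact_force: [0.9, 0.7, -0.1]
width: 0.025
M tool-axes delta mm [-0.1  0.  -0.1] turn(6deg) 0.01 z 0.0569 tilt [-0. -0.] F row/across/z [ 0.44  1.03 -0.08] w 0.025 t 11.05 q6 0.01
time_s: 11.55
tool_pos: [0.5238, 0.1663, 0.0569]
orientation: [1.953, 2.461, 0.0]
contact_force: [0.5, -0.4, 0.4]
width: 0.0236
M tool-axes delta mm [ 0.  -0.  -0.1] turn(6deg) 0.0 z 0.0569 tilt [0. 0.] F row/across/z [-0.48  0.37  0.36] w 0.0236 t 11.55 q6 0.01
```

```bash
g(){ python3 -c "
from h import *
go('$1',.057)"; }; g M; python3 -m jog '.001 0 0 0;.001 0 0 0;0 0 0 0;0 0 0 0' >/dev/null; g M; python3 -m jog '0 0 0 0' >/dev/null; g M;  python3 -m jog '-.001 0 0 0;-.001 0 0 0;-.001 0 0 0;-.001 0 0 0;0 0 0 0' >/dev/null; g M; python3 -m jog '0 0 0 0' >/dev/null; g M;python3 -m jog '0 0 0 0' >/dev/null; g M
```

```text
M tool-axes delta mm [ 0.  -0.  -0.1] turn(6deg) 0.0 z 0.0569 tilt [0. 0.] F row/across/z [-0.48  0.37  0.36] w 0.0236 t 11.55 q6 0.01
M tool-axes delta mm [-2.   0.  -0.1] turn(6deg) 0.0 z 0.0569 tilt [-0. -0.] F row/across/z [ 0.73 -0.18  0.04] w 0.0236 t 12.05 q6 0.02
M tool-axes delta mm [-2.  0. -0.] turn(6deg) 0.0 z 0.057 tilt [-0.  0.] F row/across/z [-0.11 -0.31 -0.38] w 0.0238 t 12.175 q6 0.02
M tool-axes delta mm [ 2.1  0.  -0.1] turn(6deg) 0.0 z 0.0569 tilt [-0. -0.] F row/across/z [-0.24 -0.11 -0.05] w 0.0237 t 12.8 q6 0.01
M tool-axes delta mm [ 2.1  0.  -0.1] turn(6deg) 0.0 z 0.0569 tilt [-0.     -0.0001] F row/across/z [-0.75  1.42  1.05] w 0.0238 t 12.925 q6 0.01
M tool-axes delta mm [ 2.  0. -0.] turn(6deg) 0.0 z 0.057 tilt [ 0.     -0.0001] F row/across/z [-0.02  0.67  0.24] w 0.0238 t 13.05 q6 0.01
```

Middle stopper moves ±2 mm with no force, so it's the loose one. Now the full, slow strokes.

```bash
g(){ python3 -c "
from h import *
go('M',.057)"; }; python3 -m jog '.0014 0 0 0;.0014 0 0 0;.0014 0 0 0;.0014 0 0 0;0 0 0 0' >/dev/null; python3 -m jog '0 0 0 0;0 0 0 0' >/dev/null; g;  python3 -m jog '-.0018 0 0 0;-.0018 0 0 0;-.0018 0 0 0;-.0018 0 0 0;0 0 0 0' >/dev/null;  python3 -m jog '0 0 0 0;0 0 0 0' >/dev/null; g
python3 -m jog '.0018 0 0 0;.0018 0 0 0;.0018 0 0 0;.0018 0 0 0;0 0 0 0' >/dev/null; python3 -m jog '0 0 0 0;0 0 0 0' >/dev/null; g;  python3 -m jog '-.0018 0 0 0;-.0018 0 0 0;-.0018 0 0 0;-.0018 0 0 0;0 0 0 0' >/dev/null;  python3 -m jog '0 0 0 0;0 0 0 0' >/dev/null; g
```

```text
M tool-axes delta mm [-3.6 -0.  -0. ] turn(6deg) 0.0 z 0.057 tilt [0.     0.0001] F row/across/z [ 0.01 -0.28  0.63] w 0.0238 t 13.925 q6 0.02
M tool-axes delta mm [ 3.6  0.  -0. ] turn(6deg) 0.0 z 0.057 tilt [ 0.     -0.0001] F row/across/z [-0.08  0.46  0.34] w 0.0235 t 14.8 q6 0.01
M tool-axes delta mm [-3.6  0.  -0.1] turn(6deg) 0.0 z 0.0569 tilt [-0.      0.0001] F row/across/z [-1.14 -0.43 -1.31] w 0.024 t 15.675 q6 0.02
M tool-axes delta mm [ 3.6  0.  -0.1] turn(6deg) 0.0 z 0.0569 tilt [-0.     -0.0001] F row/across/z [-0.32  0.42 -0.29] w 0.0239 t 16.55 q6 0.01
```

```bash
cat > snap.py <<'E'
import sys,cv2
from h import *
c=cam("scene");im=c["color"][:,:,::-1]
cv2.imwrite(f"pics/{sys.argv[1]}.png",cv2.resize(im[260:350,320:440],None,fx=5,fy=5,interpolation=cv2.INTER_CUBIC))
E
python3 snap.py w_neg;python3 -m jog '.0018 0 0 0;.0018 0 0 0;.0018 0 0 0;.0018 0 0 0;0 0 0 0' >/dev/null; python3 -m jog '0 0 0 0;0 0 0 0' >/dev/null; python3 snap.py w_pos
python3 -c "
import cv2,numpy as np
cv2.imwrite('pics/w.png',cv2.resize(np.hstack([cv2.imread('pics/w_neg.png'),cv2.imread('pics/w_pos.png')]),(800,300)))"
```

```text
(no output)
```

View pics/w.png

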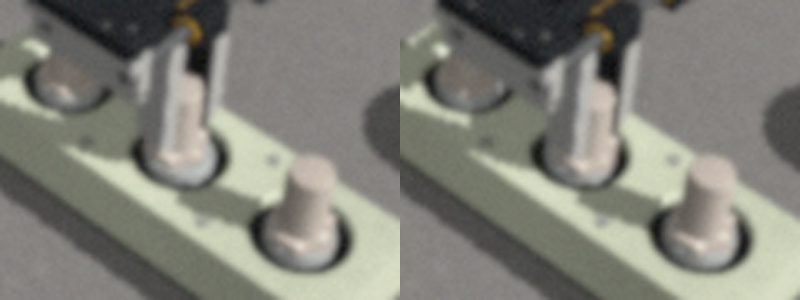

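The stopper rides with the hand across its ring: the flange is at about x=182 in the left half and x=195 in the right half, a shift of roughly 7 mm. The near stopper stays put. I'll recentre and draw it out slowly.

```bash
g(){ python3 -c "
from h import *
go('M',.057)"; }; python3 -m jog '-.0018 0 0 0;-.0018 0 0 0;0 0 0 0;0 0 0 0' 1 20 >/dev/null; g; python3 -m jog '0 0 -.002 0;0 0 -.002 0;0 0 -.002 0;0 0 0 0'>/dev/null; g; python3 -m jog '0 0 -.007 0;0 0 -.007 0;0 0 -.007 0;0 0 -.007 0;0 0 -.007 0'; g
```

```text
M tool-axes delta mm [ 0.1  0.  -0.1] turn(6deg) 0.0 z 0.0569 tilt [ 0.     -0.0001] F row/across/z [-0.11 -0.76 -0.1 ] w 0.0238 t 18.025 q6 0.01
M tool-axes delta mm [-0.  -0.1  6.1] turn(6deg) 0.0 z 0.0631 tilt [0.0003 0.0001] F row/across/z [ 0.27 -0.28 -0.92] w 0.0232 t 18.525 q6 0.01
time_s: 19.15
tool_pos: [0.5238, 0.1663, 0.0985]
orientation: [1.953, 2.461, 0.0]
contact_force: [0.9, 1.0, -0.9]
width: 0.0238
M tool-axes delta mm [ 0.  -0.  41.5] turn(6deg) 0.0 z 0.0985 tilt [0.0002 0.    ] F row/across/z [ 0.74  1.14 -0.86] w 0.0238 t 19.15 q6 0.01
```

```bash
python3 -m jog '0 0 -.012 0;0 0 -.015 0;0 0 -.015 0;0 0 -.015 0;0 0 -.005 0'; python3 - <<'E'
from h import *
import cv2
go('D',.062)
c=cam("scene");im=c["color"][:,:,::-1]
cv2.imwrite("pics/lift.png",cv2.resize(im[180:380,240:500],None,fx=2.8,fy=2.8,interpolation=cv2.INTER_CUBIC))
E
```

```text
time_s: 19.77
tool_pos: [0.5241, 0.1664, 0.1612]
orientation: [1.952, 2.46, 0.002]
contact_force: [0.3, -0.2, -1.0]
width: 0.0238
D tool-axes delta mm [-468. -170.   99.] turn(6deg) 0.0 z 0.1612 tilt [0.0015 0.0004] F row/across/z [-0.24  0.23 -0.95] w 0.0238 t 19.775 q6 0.01
```

View pics/lift.png

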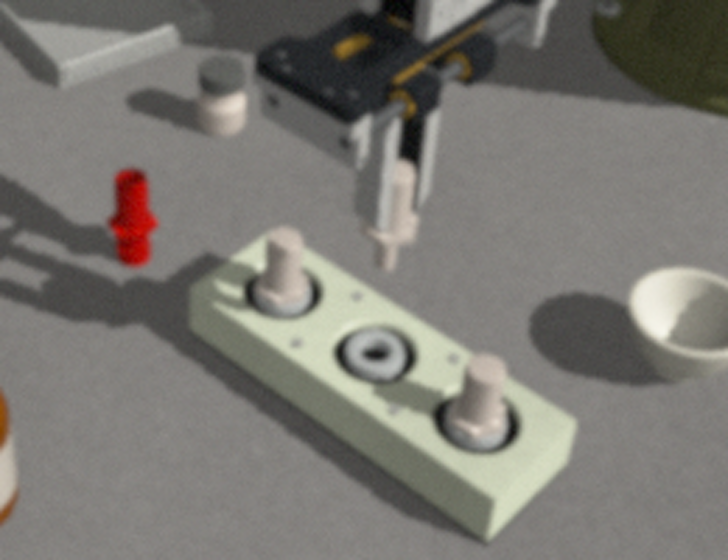

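The middle socket is empty and the thin-shanked stopper hangs straight at (395,215). Now I'll carry it to the dish.

```bash
python3 -m jog '-.02 -.007 0 0;-.035 -.013 0 0;-.045 -.016 0 0;-.045 -.016 0 0;-.045 -.016 0 0'>/dev/null; python3 -m jog '-.045 -.016 0 0;-.045 -.016 0 0;-.045 -.017 0 0;-.045 -.017 0 0;-.045 -.016 0 0' >/dev/null;python3 -m jog '-.033 -.012 0 0;-.02 -.008 0 0;0 0 0 0;0 0 0 0';  python3 -c "
from h import *
go('D',.062)"
```

```text
time_s: 21.58
tool_pos: [0.4645, -0.3273, 0.1598]
orientation: [-1.952, -2.461, -0.0]
contact_force: [-0.0, 0.4, -0.3]
width: 0.0235
D tool-axes delta mm [-0.9  0.4 97.8] turn(6deg) 0.01 z 0.1598 tilt [-0.0003  0.0004] F row/across/z [ 0.41  0.06 -0.25] w 0.0235 t 21.575 q6 -0.91
```

```bash
g(){ python3 -c "
from h import *
go('D',.046)"; }; python3 -m jog '0 0 .02 0;0 0 .03 0;0 0 .03 0;0 0 .02 0;0 0 .007 0' >/dev/null; python3 -m jog '0 0 .003 0;0 0 0 0;0 0 0 0' >/dev/null; g; python3 -m jog '0 0 .001 0;0 0 .001 0;0 0 0 0' >/dev/null; g; python3 -m jog '0 0 .001 0;0 0 0 0;0 0 0 0' >/dev/null; g
python3 - <<'E'
from h import *
import cv2
c=cam("scene");im=c["color"][:,:,::-1]
cv2.imwrite("pics/low.png",cv2.resize(im[100:260,200:400],None,fx=3.5,fy=3.5,interpolation=cv2.INTER_CUBIC))
E
```

```text
D tool-axes delta mm [0.2 0.3 4.7] turn(6deg) 0.0 z 0.0507 tilt [ 0.0008 -0.0007] F row/across/z [ 1.17  0.71 -1.11] w 0.0231 t 22.575 q6 -0.91
D tool-axes delta mm [-0.   0.6  1.9] turn(6deg) 0.0 z 0.0479 tilt [-0.0001  0.    ] F row/across/z [-0.36 -0.02 -0.32] w 0.0235 t 22.95 q6 -0.91
D tool-axes delta mm [-0.   0.5  1. ] turn(6deg) 0.0 z 0.047 tilt [-0. -0.] F row/across/z [-0.36 -0.38 -0.62] w 0.0238 t 23.325 q6 -0.91
```

View pics/low.png

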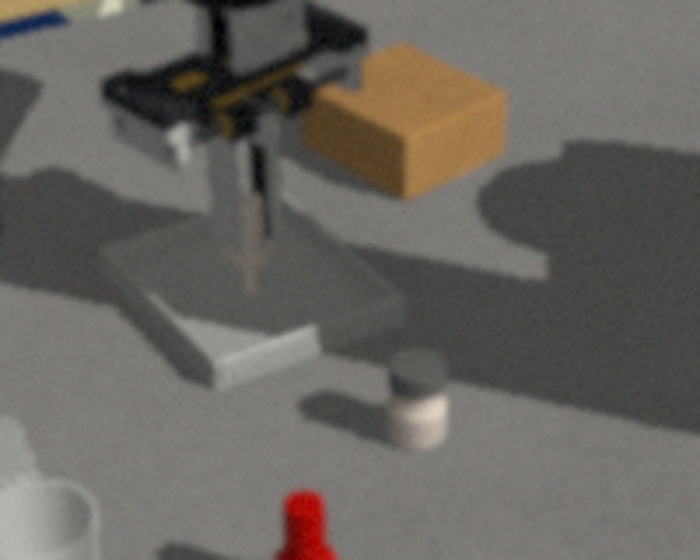

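The stopper hangs inside the dish near (250,270) with its shank end just above the floor. I'll lower it the last millimetre until there's contact, then release gently.

```bash
g(){ python3 -c "
from h import *
go('D',.046)"; }; python3 -m jog '0 0 .0005 0;0 0 .0005 0;0 0 0 0;0 0 0 0' >/dev/null; g; python3 -m jog '0 0 .0005 0;0 0 0 0;0 0 0 0' >/dev/null; g; python3 -m jog '0 0 0 0;0 0 0 0;0 0 0 0;0 0 0 0;0 0 0 0' .4;  python3 -m jog '0 0 0 0;0 0 0 0;0 0 0 0;0 0 0 0;0 0 0 0' -1
python3 - <<'E'
from h import *
import cv2
c=cam("scene");im=c["color"][:,:,::-1]
cv2.imwrite("pics/rel.png",cv2.resize(im[100:260,200:400],None,fx=3.5,fy=3.5,interpolation=cv2.INTER_CUBIC))
E
```

```text
D tool-axes delta mm [ 0.   0.5 -0. ] turn(6deg) 0.0 z 0.046 tilt [ 0.0001 -0.0001] F row/across/z [0.14 0.2  0.26] w 0.0235 t 23.875 q6 -0.91
D tool-axes delta mm [ 0.1  0.4 -0.1] turn(6deg) 0.0 z 0.0459 tilt [ 0.0004 -0.0004] F row/across/z [ 1.25 -1.3   4.75] w 0.0236 t 24.25 q6 -0.91
time_s: 24.88
tool_pos: [0.4645, -0.3281, 0.0454]
orientation: [1.953, 2.461, 0.0]
contact_force: [-0.3, -1.1, -0.5]
width: 0.0283
time_s: 25.5
tool_pos: [0.4645, -0.3281, 0.0455]
orientation: [1.953, 2.461, 0.0]
contact_force: [-0.2, -0.3, 0.4]
width: 0.0751
```

View pics/rel.png

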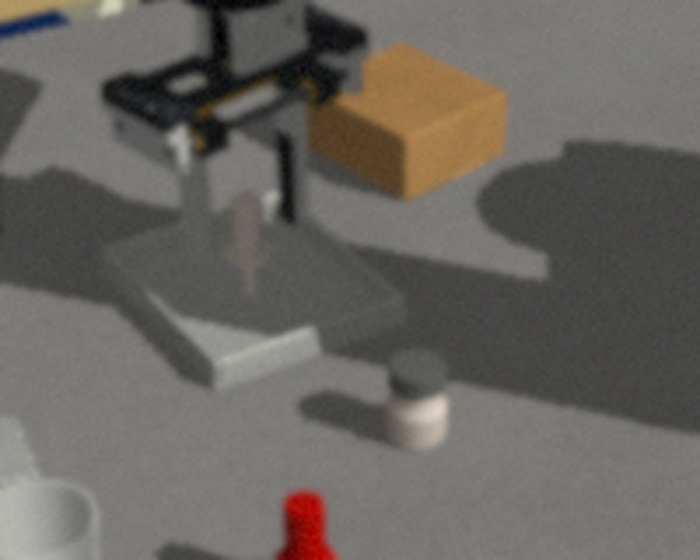

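It stands upright on its shank end in the dish, with the fingers clear on both sides. I'll rise straight up.

```bash
python3 -m jog '0 0 0 0;0 0 -.02 0;0 0 -.04 0;0 0 -.04 0;0 0 -.04 0'; python3 -m jog '0 0 -.02 0;0 0 0 0;0 0 0 0;0 0 0 0'
python3 - <<'E'
from h import *
import cv2
np.set_printoptions(precision=4,suppress=True)
c=cam("scene");cv2.imwrite("pics/end_s.png",c["color"][:,:,::-1]); T=cam("top");cv2.imwrite("pics/end_t.png",T["color"][:,:,::-1])
E
```

```text
time_s: 26.18
tool_pos: [0.4643, -0.328, 0.1868]
orientation: [-1.953, -2.461, 0.0]
contact_force: [-0.0, 1.0, -0.1]
width: 0.094
time_s: 26.68
tool_pos: [0.4642, -0.3279, 0.2042]
orientation: [-1.952, -2.459, -0.0]
contact_force: [-0.1, 0.6, 0.3]
width: 0.0942
```

View pics/end_s.png

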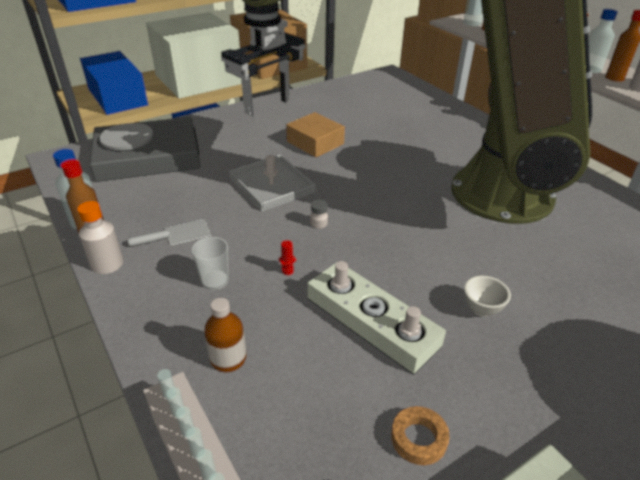

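View pics/end_t.png

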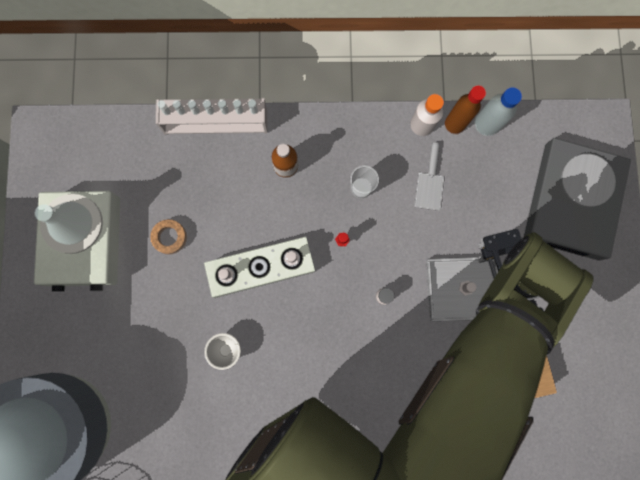

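The stopper stands in the dish: about (270,170) in the scene view and (468,287) in the top view. The two snug ones are still at (226,274) and (291,258), the bystanders haven't moved, and the gripper is well clear. I'll hand in.

```bash
python3 - <<'E'
from h import *
T=cam("top");print(P(T,(468,286),.095)); print(manip.sense()["time_s"])
print(manip.sign_off())
E
```

```text
[ 0.46559128 -0.3160451   0.095     ]
26.825
the job is handed in; nothing more can be done
None
```

The loose stopper was the middle one. I drew it out, stood it in the steel dish, let go, and handed the job in at about 27 s of the 72 s allowed. The hand-in gives no verdict.

- **Finding it:** The stopper nearest the block's robot-left end pushed back with about 3–4 N each way, so I took it as snug. The middle one moved ±3.6 mm along the row with no force above sensor noise (up to about 1 N). A camera check at both ends of the stroke showed it moving about 7 mm with the fingers. I never gripped the third stopper, since the middle one was clear-cut.
- **Something that didn't fit:** On the snug stopper the force stopped rising at about 3–4 N between 1.8 and 2.9 mm of stroke. A stiffer spring should have kept rising, so it probably slipped a little in my 10 N grip.
- **Last checks:** The released stopper stands upright in the dish, and its top measures at (0.466, −0.316). That is about 12 mm off the fingers' position in y, probably from reading pixels by eye, but well inside the dish either way. In the final pictures the two snug stoppers looked seated where they started and the bystanders looked unmoved. The open gripper was about 0.2 m up and touching nothing.

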